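Blow out a flower pot on the air-jet cleaner

ROBOT

A 6-joint arm with a two-finger parallel gripper is mounted at the origin on the work surface. World frame = base frame: x ahead of the robot, y to its left, z up, the work surface at z = 0. Lengths are in m, angles in rad, forces in N, time in s.
With the tool pointing down it reaches from about 0.325 to 0.9 m from the base axis. Payload 3.5 kg.
Tool frame: the origin (TCP) lies midway between the tips of the shut fingers; the grasp point (between the pads) lies 19 mm behind it; z points along the fingers, x is the direction in which the jaws open and shut, and the axes are right-handed (so a half turn about z gives the same grasp; the last joint's range is limited). The gripper opens to 85 mm and grips with 20 to 120 N. Pads are 22 mm wide; open, the fingers measure 114 mm over their backs; the gripper's body (76 mm by 85 mm) begins 54 mm behind the grasp point. The pads swing forward as they close: fully open they stand 13 mm farther back than shut.
Start: joints at [-1.307, 0.276, -0.026, 1.268, 0, 1.467], TCP at [0.224, -0.583, 0.231] pointing down, gripper open.
Joint ranges: [-3.12, 3.12], [-0.85, 1.88], [-1.08, 1.24], [-1.95, 2.15], [-1.57, 1.53], [-3.14, 3.14]. Speed limits (rad/s): [2.57, 2.57, 3.14, 3.14, 3.14, 3.14].

INTERFACE

Orientations are given as [roll, pitch, yaw] about the fixed x, y, z axes, in that order (R = Rz(yaw) Ry(pitch) Rx(roll)).
In Python, from cell import env, cams, order gives the robot as it stands.
- The arm moves only by the tool jog_arm, never from a script. Its argument "moves" is one flat list of numbers, 7 for each row, row after row: the shift along the world's x, y, z in m, then the turn, a rotation vector about the world's x, y, z in degrees, then the closure, from 0 (fully open) to 1 (shut). In form: [tx, ty, tz, ax, ay, az, grip, tx, ty, tz, ax, ay, az, grip, ...]. A call has 1 to 20 rows; each row is the pose to reach, as a shift and turn from the pose commanded when the call began; what a row does not reach only later rows make up. A row lasts 1/12 s, in which the tool goes at most 41.7 mm and 7.16 degrees, less where a joint would pass 70% of its speed; a pose out of reach is approached as far as the arm can. A call with a gripper value outside its range is refused whole. The fingers move at their own pace and stop on an object; "force" is the grip in N (left out, the last holds). Time passes only in rows, so rows that repeat a pose let the fingers close. It gives the time, the measured TCP pose, the force and the opening at its end, in the units of the state.
- env.get_state(): the state, without advancing time (a new reading comes with each control period).
- cams.snapshot(name): name is "side" or "top" or "wrist"; returns the picture (480x640x3 uint8, red, green, blue); there is no depth.
- cams.camera_info(name): a dict with "K" (3x3 intrinsics, pixels), "view" (4x4, takes a point from world to camera coordinates); the wrist camera has in their place "hand_eye" (4x4, takes a point from camera to tool coordinates, whose origin is the TCP and whose axes are the tool frame's). Camera axes: x right, y up, looking along -z (the intrinsics and any distortion apply to the point x, -y, -z); pixel columns grow to the right and rows downward; lengths in m; the calibration is good to about 2 mm. A picture is of the moment at which its call begins: read the wrist's pose just before it. camera_info takes no time and is no camera call.
- order.close_job(): hands the job in, once; it reports no verdict.
The state is a dict: "clock": time; "qpos": joint angles; "joint_vel": joint speeds; "joint_efforts": joint torques, N m; "ee_pos": TCP position; "orientation": TCP orientation; "wrist_force": force on the tool from outside, world axes, zero at the start; "torque": the same for the moment, N m; "width": opening from 0.0 (shut) to 1.0 (fully open).
Only numpy, scipy, OpenCV 4.12 (cv2) and the standard library are available. Lean on these libraries where they do the work, as an engineer would, in place of code of your own. Each camera call takes 0.05 s, during which the arm holds its last target. There are 200 camera calls.

TASK

Turn the yellow square flower pot upside down, set it mouth-down over the brass nozzle of the air-jet cleaner on the bench, and push it down so that the cleaner's spring plate sinks about half of its travel (10 of 20 mm). Finish while still holding the plate down there through the pot: do not let go, the air blows only as long as it is pressed. Leave the other things on the bench where they are.

Things in the scene. Friction and masses are not known exactly. Their poses are not given: they have to be found in the camera images.
- pot: The loose pot to clean: rigid straight-sided square pot, yellow with a green band round its mouth, 56 x 56 mm outside, 100 mm tall, walls and bottom 4 mm thick (48 mm square inside), 0.15 to 0.31 kg. Starts standing mouth-up on the bench, at any yaw. Origin: centre of the underside; z points from the bottom to the mouth, x and y square to its side faces. It lies steadily on any of its flat sides.
- pot_mouth (a point): Centre of the yellow pot's mouth, in the plane of the rim, 100 mm from its bottom along its z.
- cleaner: Air-jet pot cleaner, fixed to the bench: square steel housing 156 x 156 mm, its top 40 mm above the bench, with a round grey spring plate (120 mm across) above it and an upright brass nozzle in the middle. It stands on the left or on the right of the bench. Origin: centre of its underside on the bench; z up.
- plate_top (a point): Centre of the upper face of the round grey spring plate; it moves with the plate. 64 mm above the bench at rest, 44 mm when fully pressed. The pot's rim stands on this face, around the nozzle.
- nozzle (a point): Tip of the fixed brass nozzle (18 mm thick, tapering to 8 mm), on the plate's axis, 74 mm above the bench: it stands 10 mm above the resting plate and goes into the pot.
- plate (a joint): How far the spring plate is pressed straight down, in m: 0 at rest, 0.020 at its stop. The spring is preloaded: about 6 N starts it moving (the pot's weight alone does not), 11 N holds it at 0.010, 16 N reaches the stop; it rises again when let go.
- white_pot: Bystander, to be left alone: white square pot with a grey band, 56 x 56 x 100 mm, mouth-up; origin at the centre of its underside.
- blue_pot: Bystander, to be left alone: blue square pot with a white band, 56 x 56 x 100 mm, mouth-down, so that its origin (centre of its underside) is on top.
- clay_pot: Bystander, to be left alone: round terracotta pot, 96 mm across, 85 mm tall; origin at the centre of its underside.
- wire_spool: Bystander, to be left alone: green spool, 64 mm across, 50 mm tall; origin at the centre of its underside.
- mister: Bystander, to be left alone: green glass bottle, 60 mm across, 150 mm tall; origin at the centre of its underside.
- brush: Bystander, to be left alone: hand brush lying flat; origin under the middle of it.
- pin_jar: Bystander, to be left alone: jar with red lid, 60 mm across, 75 mm tall; origin at the centre of its underside.
Mind the look-alikes: they are no part of the job. There is more than one size of the pot; the one meant has the size given above.

How it is judged:
At the end, for the whole second after the job is handed in: The robot still holds the yellow pot: it is upside down (within 0.14 rad), at rest, its mouth centred within 22 mm of the nozzle axis, spring plate 6 to 14 mm down, pot on cleaner above 4 N, robot on pot above 3 N (value of joint plate between 0.006 and 0.014 m and angle between pot's own z axis and vertical above 3 rad and horizontal distance between pot_mouth and plate_top below 0.022 m and contact force between pot and cleaner above 4 N and contact force between any of the fingers, the arm and pot above 3 N and linear speed of pot below 0.02 m/s); the arm keeps its last pose, push and grip.
It fails at once if one of the other things on the bench is shifted by more than 30 mm (distance of any of white_pot, blue_pot, clay_pot, wire_spool, mister, brush, pin_jar from where it was at the start of the episode above 0.03 m).
It also fails if it takes over 51 s, if anything falls off the work surface, if the arm or the gripper's body presses on something with over 40 N, if the wrist force passes 120 N, or if a joint passes its speed limit or range.

## Working session

There is one attempt and no reset: what is moved stays moved. The work goes in short steps, Python scripts to look and compute and a tool call to move; the robot and the scene stay as the last step left them, time stands still between calls to the robot, and variables do not carry over. Pictures are saved under pics/ and viewed, about 8 in all and at most 12, crops included, and the job is handed in when it is done.

Besides the shell and the picture viewer there is one more tool, called after ">>>" by a JSON object that holds its "op" and its "data". jog_arm: Moves the arm, as the interface text tells. Its arguments: {"type":"object","properties":{"moves":{"type":"array","items":{"type":"number"}},"force":{"type":"number"}},"required":["moves"]}

```bash
ls; mkdir -p pics; python3 - <<'E'
from cell import env,cams,order
import cv2,numpy as np
for n in("top","side"):
    im=cams.snapshot(n); cv2.imwrite(f"pics/{n}0.png",im[:,:,::-1])
    i=cams.camera_info(n); print(n,{k:np.round(v,4).tolist() if not isinstance(v,str) else v for k,v in i.items()})
i=cams.camera_info("wrist");print(i)
print(env.get_state())
E
```

```text
pics
top {'K': [[530.7427, 0.0, 311.6107], [0.0, 530.7427, 235.4032], [0.0, 0.0, 1.0]], 'view': [[0.0193, -0.9998, 0.009, -0.0219], [0.9907, 0.0203, 0.1344, -0.5382], [-0.1345, 0.0063, 0.9909, -1.6314], [0.0, 0.0, 0.0, 1.0]]}
side {'K': [[621.7769, 0.0, 310.3316], [0.0, 621.7769, 234.1869], [0.0, 0.0, 1.0]], 'view': [[-0.9934, -0.1144, 0.0117, 0.5373], [0.0687, -0.5087, 0.8582, -0.135], [-0.0923, 0.8533, 0.5132, -1.6558], [0.0, 0.0, 0.0, 1.0]]}
{'K': array([[384.71660247,   0.        , 323.24713952],
       [  0.        , 384.71660247, 240.33238394],
       [  0.        ,   0.        ,   1.        ]]), 'hand_eye': array([[ 9.99999997e-01, -3.20466719e-05,  7.05004513e-05,
        -3.12879782e-04],
       [-1.21126118e-05, -9.63881175e-01, -2.66332650e-01,
        -6.82735680e-02],
       [ 7.64891329e-05,  2.66332648e-01, -9.63881173e-01,
        -1.42361924e-01],
       [ 0.00000000e+00,  0.00000000e+00,  0.00000000e+00,
         1.00000000e+00]])}
{'clock': 0.1, 'qpos': array([-1.30739942e+00,  2.77043042e-01, -2.77618294e-02,  1.26799481e+00,
       -1.78284067e-05,  1.46742860e+00]), 'joint_vel': array([-0.00021265, -0.00085324,  0.00412016, -0.00031962,  0.00216692,
       -0.00062178]), 'joint_efforts': array([-2.66865909e-04, -4.46707463e+01,  2.96128535e+01,  8.47507850e-03,
       -2.04383200e-04, -4.92143670e-06]), 'ee_pos': array([ 0.22394128, -0.58273905,  0.23027162]), 'orientation': array([-3.14140367e+00,  1.99449895e-03, -1.20403149e+00]), 'wrist_force': array([0.14027789, 0.19988001, 0.45093802]), 'torque': array([-0.00188652,  0.06644736, -0.05677344]), 'width': 0.9996215971274717}
```

View pics/top0.png

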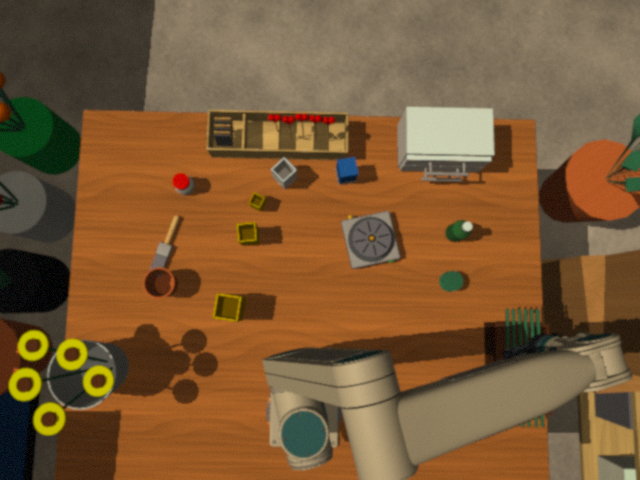

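View pics/side0.png

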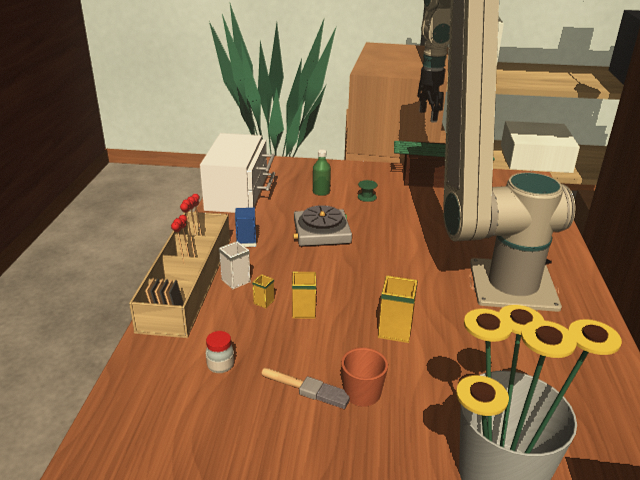

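Candidates (top view): small yellow pot (257,201), medium (247,233), large (228,307). I expect the medium one to be 56 mm. Next I measure sizes and look at a crop.

```bash
cat >h.py <<'E'
import numpy as np,cv2
from cell import env,cams,order
from scipy.spatial.transform import Rotation as R
def pose(s=None):
    s=s or env.get_state(); T=np.eye(4); T[:3,:3]=R.from_euler('xyz',s['orientation']).as_matrix(); T[:3,3]=s['ee_pos']; return T
def cam(n,T=None):
    i=cams.camera_info(n)
    return i['K'],(T@i['hand_eye'] if n=='wrist' else np.linalg.inv(i['view']))
def cast(n,uv,z,T=None):
    K,C=cam(n,T); uv=np.atleast_2d(uv).astype(float)
    d=np.c_[(uv[:,0]-K[0,2])/K[0,0],-(uv[:,1]-K[1,2])/K[1,1],-np.ones(len(uv))]@C[:3,:3].T
    return C[:3,3]+d*((z-C[2,3])/d[:,2])[:,None]
def proj(n,P,T=None):
    K,C=cam(n,T); p=(np.atleast_2d(P)-C[:3,3])@C[:3,:3]
    return np.c_[K[0,0]*p[:,0]/-p[:,2]+K[0,2],K[1,1]*-p[:,1]/-p[:,2]+K[1,2]]
E
python3 - <<'E'
from h import *
im=cv2.imread('pics/top0.png'); hsv=cv2.cvtColor(im,cv2.COLOR_BGR2HSV)
m=cv2.inRange(hsv,(21,120,40),(45,255,255)); 
m=cv2.morphologyEx(m,cv2.MORPH_CLOSE,np.ones((3,3)))
cs,_=cv2.findContours(m,cv2.RETR_EXTERNAL,cv2.CHAIN_APPROX_NONE)
for c in cs:
    if cv2.contourArea(c)<60: continue
    P=cast('top',c[:,0],0.1)[:,:2]
    r=cv2.minAreaRect((P*1000).astype(np.float32)); print(cv2.boundingRect(c),r)
# cleaner: plate dark disc
print('nozzle',cast('top',[372,238.5],0.074))
m=cv2.inRange(hsv,(15,100,90),(30,255,255))[225:252,358:388]; ys,xs=np.nonzero(m); print(list(zip(xs+358,ys+225)))
a=cv2.resize(im[180:340,190:290],None,fx=4,fy=4,interpolation=cv2.INTER_CUBIC)[:600]
b=cv2.resize(im[200:280,330:410],None,fx=5,fy=5,interpolation=cv2.INTER_CUBIC)
o=np.zeros((600,800,3),np.uint8); o[:a.shape[0],:400]=a; o[:400,400:]=b; cv2.imwrite('pics/crop1.png',o)
E
```

```text
(32, 401, 35, 36) ((-16.52285385131836, 734.49072265625), (97.12340545654297, 96.925537109375), 14.27702808380127)
(8, 366, 35, 36) ((78.01510620117188, 811.66259765625), (96.17048645019531, 99.21454620361328), 47.3092155456543)
(82, 365, 33, 33) ((91.2294921875, 601.6668701171875), (89.8132095336914, 92.3382568359375), 25.764320373535156)
(55, 338, 34, 33) ((166.8527069091797, 684.4251708984375), (92.63822174072266, 93.21295928955078), 47.54227066040039)
(17, 329, 33, 33) ((189.8382568359375, 797.9375), (91.91202545166016, 94.0064926147461), 1.084664225578308)
(213, 293, 32, 29) ((310.9059143066406, 231.18817138671875), (86.81382751464844, 76.6748275756836), 84.041748046875)
(236, 222, 23, 22) ((533.1663208007812, 184.16665649414062), (66.87294006347656, 62.078487396240234), 7.318508148193359)
(249, 193, 17, 17) ((631.9658203125, 156.8776397705078), (45.26204299926758, 44.19857406616211), 65.72770690917969)
nozzle [[ 0.52763174 -0.19665079  0.074     ]]
[(np.int64(371), np.int64(235)), (np.int64(372), np.int64(235)), (np.int64(369), np.int64(236)), (np.int64(370), np.int64(236)), (np.int64(371), np.int64(236)), (np.int64(372), np.int64(236)), (np.int64(373), np.int64(236)), (np.int64(369), np.int64(237)), (np.int64(370), np.int64(237)), (np.int64(371), np.int64(237)), (np.int64(372), np.int64(237)), (np.int64(373), np.int64(237)), (np.int64(374), np.int64(237)), (np.int64(369), np.int64(238)), (np.int64(370), np.int64(238)), (np.int64(371), np.int64(238)), (np.int64(372), np.int64(238)), (np.int64(373), np.int64(238)), (np.int64(369), np.int64(239)), (np.int64(370), np.int64(239)), (np.int64(371), np.int64(239)), (np.int64(372), np.int64(239)), (np.int64(373), np.int64(239)), (np.int64(370), np.int64(240)), (np.int64(371), np.int64(240)), (np.int64(372), np.int64(240))]
```

View pics/crop1.png

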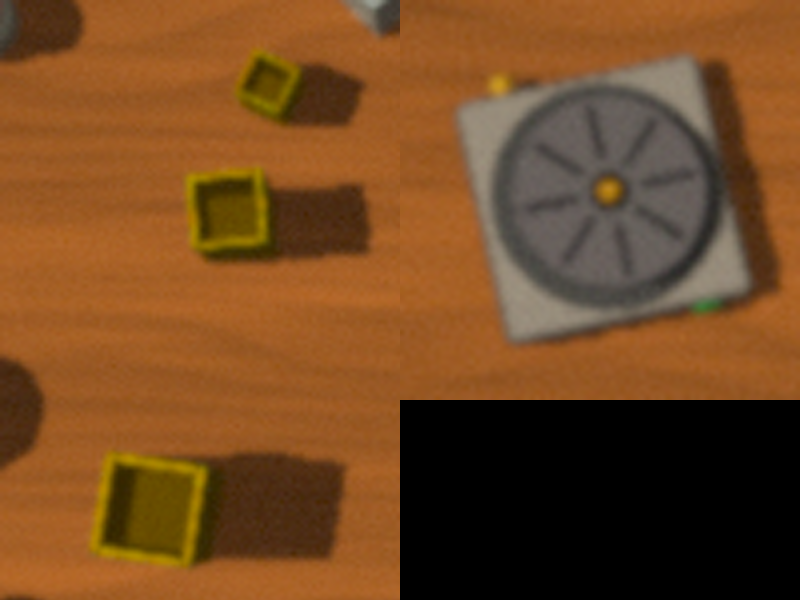

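Crop: the middle pot's rim (crop 188–271 × 170–252, so about 19 px a side, roughly 55 mm at z = 0.1) fits the 56 mm pot. The large one is about 75 mm and the small one about 40 mm. The nozzle is at crop (609,190), which is top px (371.8,238), giving about (0.528, -0.196).

Plan: grasp from above, tip the pot onto its side with the mouth towards the robot, regrasp near the bottom, then pitch up 90° so the mouth points down. First I go above the pot.

>>> {"op": "jog_arm", "data": {"moves": [0.1,0.25,0.06,0,0,-5,0,0.309,0.767,0.03,0,0,-14,0,0.309,0.767,0.03,0,0,-14,0,0.309,0.767,0.03,0,0,-14,0,0.309,0.767,0.03,0,0,-14,0,0.309,0.767,0.03,0,0,-14,0,0.309,0.767,0.03,0,0,-14,0,0.309,0.767,0.03,0,0,-14,0,0.309,0.767,0.03,0,0,-14,0,0.309,0.767,0.03,0,0,-14,0,0.309,0.767,0.03,0,0,-14,0,0.309,0.767,0.03,0,0,-14,0,0.309,0.767,0.03,0,0,-14,0,0.309,0.767,0.03,0,0,-14,0,0.309,0.767,0.03,0,0,-14,0,0.309,0.767,0.03,0,0,-14,0,0.309,0.767,0.03,0,0,-14,0,0.309,0.767,0.03,0,0,-14,0,0.309,0.767,0.03,0,0,-14,0,0.309,0.767,0.03,0,0,-14,0]}}

```text
clock: 1.77
ee_pos: [0.5358, 0.1598, 0.2607]
orientation: [3.141, 0.019, -1.405]
wrist_force: [0.0, -0.2, 1.4]
width: 0.999
```

```bash
python3 - <<'E'
from h import *
for _ in range(4): cams.snapshot('wrist')
s=env.get_state(); T=pose(s); im=cams.snapshot('wrist')[:,:,::-1].copy(); cv2.imwrite('pics/w1.png',im); np.save('w1.npy',T)
print(s['ee_pos'],s['orientation'],s['qpos'])
hsv=cv2.cvtColor(im,cv2.COLOR_BGR2HSV); m=cv2.inRange(hsv,(20,110,40),(45,255,255)); m=cv2.morphologyEx(m,cv2.MORPH_CLOSE,np.ones((5,5)))
cs,_=cv2.findContours(m,cv2.RETR_EXTERNAL,cv2.CHAIN_APPROX_NONE)
for c in cs:
    if cv2.contourArea(c)>400:
        print(cv2.boundingRect(c),cv2.minAreaRect((cast('wrist',c[:,0],.1,T)[:,:2]*1000).astype(np.float32)))
E
```

```text
[0.53525845 0.15634666 0.26045187] [ 3.1393091   0.01772963 -1.41089807] [ 0.15893606  0.14354598 -0.12987738  1.29967394  0.01772738  3.14058982]
(188, 340, 84, 82) ((373.2035217285156, 221.58775329589844), (66.27989196777344, 76.1775894165039), 82.82820129394531)
(258, 167, 73, 79) ((542.3326416015625, 185.1432647705078), (62.47029113769531, 56.44392395019531), 6.5464630126953125)
(312, 49, 64, 68) ((639.1320190429688, 161.7763671875), (34.78034210205078, 36.56436538696289), 66.11097717285156)
```

View pics/w1.png

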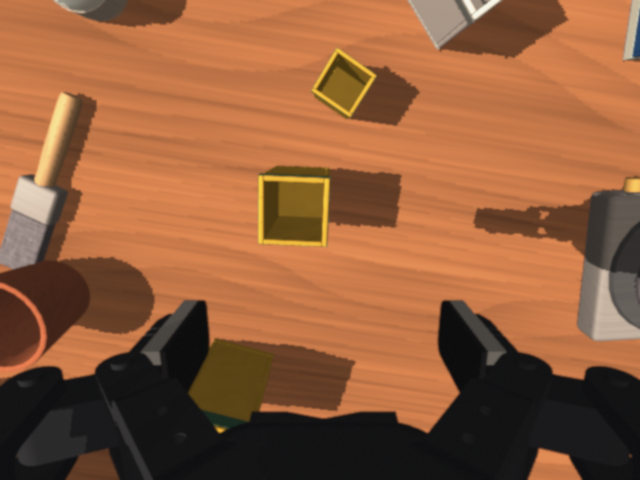

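Wrist view: the target pot's rim corners are at about (259,174), (329,178), (327,245), (260,244). The small pot is above it, the large pot at lower left, and the cleaner on the right. j6 is at its range limit, so I'll grasp the other pair of faces, turning +90°.

```bash
python3 - <<'E'
from h import *
T=np.load('w1.npy'); P=cast('wrist',[[259,174],[329,178],[327,245],[260,244]],.1,T)[:,:2]; print(P,P.mean(0),cast('top',[247.3,232.5],.1))
for i in range(4): d=P[(i+1)%4]-P[i]; print(np.linalg.norm(d),np.degrees(np.arctan2(d[1],d[0])))
# command target (nominal): start pose + shift
print(env.get_state()['ee_pos'], env.get_state()['clock'])
E
```

```text
[[0.56395101 0.21524291]
 [0.56970574 0.16074371]
 [0.51564212 0.15346195]
 [0.50744062 0.20788927]] [0.53918487 0.18433446] [[0.53476049 0.18355538 0.1       ]]
0.0548021844061879 -83.97230196646386
0.05455179901634645 -172.32906545829672
0.055041775630507814 98.56927131731014
0.056986837232541845 7.414186516995007
[0.53492859 0.15579437 0.26058875] 2.0167
```

>>> {"op": "jog_arm", "data": {"moves": [0.003,0.028,0,0,0,88,0,0.003,0.028,0,0,0,88,0,0.003,0.028,0,0,0,88,0,0.003,0.028,0,0,0,88,0,0.003,0.028,0,0,0,88,0,0.003,0.028,0,0,0,88,0,0.003,0.028,0,0,0,88,0,0.003,0.028,0,0,0,88,0,0.003,0.028,0,0,0,88,0,0.003,0.028,0,0,0,88,0,0.003,0.028,0,0,0,88,0,0.003,0.028,0,0,0,88,0,0.003,0.028,0,0,0,88,0,0.003,0.028,0,0,0,88,0]}}

```text
clock: 3.18
ee_pos: [0.5379, 0.1828, 0.2612]
orientation: [3.141, 0.019, 0.123]
wrist_force: [1.0, 0.4, 0.4]
width: 1.001
```

>>> {"op": "jog_arm", "data": {"moves": [0,0.001,-0.04,0,-1.1,0,0,0,0.001,-0.08,0,-1.1,0,0,0,0.001,-0.12,0,-1.1,0,0,0,0.001,-0.155,0,-1.1,0,0,0,0.001,-0.185,0,-1.1,0,0,0,0.001,-0.207,0,-1.1,0,0,0,0.001,-0.207,0,-1.1,0,0,0,0.001,-0.207,0,-1.1,0,1,0,0.001,-0.207,0,-1.1,0,1,0,0.001,-0.207,0,-1.1,0,1,0,0.001,-0.207,0,-1.1,0,1,0,0.001,-0.207,0,-1.1,0,1,0,0.001,-0.207,0,-1.1,0,1,0,0.001,-0.207,0,-1.1,0,1], "force": 50}}

```text
clock: 4.35
ee_pos: [0.5399, 0.1853, 0.0566]
orientation: [3.139, -0.004, 0.124]
wrist_force: [-2.8, -1.3, 7.0]
width: 0.654
```

>>> {"op": "jog_arm", "data": {"moves": [0,0,0.04,0,0,0,1,0,0,0.08,0,0,0,1,-0.005,-0.02,0.12,0,0,-7,1,-0.01,-0.05,0.145,0,0,-14,1,-0.02,-0.08,0.145,0,0,-21,1,-0.02,-0.11,0.145,0,0,-28,1,-0.02,-0.14,0.145,0,0,-35,1,-0.02,-0.17,0.145,0,0,-42,1,-0.02,-0.185,0.145,0,0,-49,1,-0.02,-0.185,0.145,0,0,-56,1,-0.02,-0.185,0.145,0,0,-63,1,-0.02,-0.185,0.145,0,0,-70,1,-0.02,-0.185,0.145,0,0,-77,1,-0.02,-0.185,0.145,0,0,-84,1,-0.02,-0.185,0.145,0,0,-90,1,-0.02,-0.185,0.145,0,0,-92,1,-0.02,-0.185,0.145,0,0,-92,1]}}

```text
clock: 5.77
ee_pos: [0.5189, 0.0002, 0.1996]
orientation: [3.14, -0.001, -1.482]
wrist_force: [-0.2, 0.1, -3.7]
width: 0.654
```

```bash
python3 -c "
from h import *
s=env.get_state();print(s['clock'],s['qpos'],s['wrist_force'],s['width'])"
```

```text
5.7667 [-1.23456155e-01  1.09675893e-01 -2.99079493e-01  1.16330790e+00
 -1.37034004e-03  2.92925826e+00] [-0.24079435  0.0518839  -3.69372937] 0.6544464677055244
```

>>> {"op": "jog_arm", "data": {"moves": [0,0,0,0,-7,0,1,0,0,0,0,-14,0,1,0,0,0,0,-21,0,1,0,0,0,0,-28,0,1,0,0,0,0,-35,0,1,0,0,0,0,-42,0,1,0,0,0,0,-49,0,1,0,0,0,0,-56,0,1,0,0,0,0,-63,0,1,0,0,0,0,-70,0,1,0,0,0,0,-72,0,1,0,0,0,0,-72,0,1,0,0,0,0,-72,0,1]}}

```text
clock: 6.85
ee_pos: [0.596, -0.0025, 0.2562]
orientation: [-1.928, -0.084, -1.539]
wrist_force: [0.4, -0.3, -3.9]
width: 0.652
```

```bash
python3 -c "
from h import *
s=env.get_state();print(s['clock'],s['qpos'],s['wrist_force'],s['width'],pose(s))"
```

```text
6.85 [-0.20890453 -0.17241453 -1.07477237 -0.53885448  0.19599926  2.97752415] [ 0.35661883 -0.30432339 -3.87301317] 0.6515729290974492 [[ 3.17976250e-02 -3.47290891e-01  9.37218196e-01  5.96023763e-01]
 [-9.95928859e-01 -9.01418756e-02  3.87017689e-04 -2.45143756e-03]
 [ 8.43481984e-02 -9.33414955e-01 -3.48743319e-01  2.56181930e-01]
 [ 0.00000000e+00  0.00000000e+00  0.00000000e+00  1.00000000e+00]]
```

```bash
cat >fk.py <<'E'
from h import *
from scipy.optimize import least_squares
D=[([-1.30739942,.277043,-.02776,1.26799,0,1.46743],[.22394,-.58274,.23027]),
([.158936,.143546,-.129877,1.299674,.017727,3.14059],[.53526,.15635,.26045]),
([-.123456,.109676,-.299079,1.163308,-.00137,2.929258],[.5189,.0002,.1996]),
([-.208905,-.172415,-1.074772,-.538854,.195999,2.977524],[.596024,-.00245,.256182])]
def fk(q,w):
    c0,L1,a1,L2,a2,L3,h,d=w; p=q[1]-q[2]+q[3]
    r=c0+L1*np.cos(q[1]+a1)+L2*np.cos(q[1]-q[2]+a2); z=h-L1*np.sin(q[1]+a1)-L2*np.sin(q[1]-q[2]+a2)
    c=np.cos(q[4]); r+=L3*c*np.cos(p); z-=L3*c*np.sin(p); l=d+SG*L3*np.sin(q[4])
    C,S=np.cos(q[0]),np.sin(q[0]); return np.array([C*r-S*l,S*r+C*l,z])
SG=1
def prior(w): return (w-np.array([0,.35,-1.6,.35,.2,.25,.2,.064]))*.003
w=least_squares(lambda w:np.r_[np.concatenate([fk(q,w)-p for q,p in D]),prior(w)],[0,.35,-1.6,.35,.2,.25,.2,.064]).x
E
python3 - <<'E'
from fk import *
print(np.round(w,3)); print([np.round((fk(q,w)-p)*1e3,1) for q,p in D])
E
```

```text
[ 0.081  0.535 -1.59   0.412 -0.085  0.35   0.153  0.061]
[array([-3.5,  1. , -0.1]), array([-1.4, -2.3, -4. ]), array([ 4.4, -3.8,  4.8]), array([ 0.6,  8.5, -0.8])]
```

>>> {"op": "jog_arm", "data": {"moves": [0.015,0,-0.03,2,0,0,1,0.03,0,-0.06,4.8,0,0,1,0.03,0,-0.1,4.8,0,0,1,0.03,0,-0.13,4.8,0,0,1,0.03,0,-0.15,4.8,0,0,1,0.03,0,-0.15,4.8,0,0,1]}}

```text
clock: 7.35
ee_pos: [0.6445, -0.0029, 0.0986]
orientation: [-1.951, 0.004, -1.538]
wrist_force: [-0.1, 0.4, -4.7]
width: 0.645
```

```bash
python3 -c "
from h import *
s=env.get_state();print(s['clock'],s['qpos'],s['wrist_force'],s['width'],pose(s))"
```

```text
7.35 [-0.20561112  0.40876849 -1.07651747 -1.09502362  0.22235391  3.05493984] [-0.07709946  0.35501085 -4.72493008] 0.644917541065557 [[ 0.03273853 -0.37097637  0.92806504  0.64446226]
 [-0.99945767 -0.00885985  0.03171542 -0.00292123]
 [-0.00354316 -0.92860004 -0.37106523  0.0986374 ]
 [ 0.          0.          0.          1.        ]]
```

>>> {"op": "jog_arm", "data": {"moves": [-0.02,0.003,0.02,0,7,0,1,-0.04,0.003,0.02,0,14,0,1,-0.065,0.003,0.02,0,20,0,1,-0.065,0.003,0.02,0,20,0,1,-0.065,0.003,0.02,0,20,0,1]}}

```text
clock: 7.77
ee_pos: [0.5792, 0.0002, 0.1297]
orientation: [-2.287, 0.011, -1.54]
wrist_force: [1.0, -0.5, -1.9]
width: 0.649
```

```bash
python3 -c "
from h import *
s=env.get_state();print(s['clock'],s['qpos'],s['wrist_force'],s['width'],pose(s))
for n,uv,z in(('white',[284,170],.1),('blue',[346,168],.1),('small',[257.5,200.5],.05)): print(n,cast('top',uv,z))
im=cams.snapshot('side'); cv2.imwrite('pics/s2.png',cv2.resize(im[100:400,150:550,::-1],None,fx=2,fy=2))"
```

```text
7.7667 [-0.20458816 -0.03908704 -0.98307058 -0.21308346  0.18445798  2.99333519] [ 1.04204891 -0.53358097 -1.85922304] 0.649239362512954 [[ 3.12727822e-02 -6.56197394e-01  7.53940974e-01  5.79186176e-01]
 [-9.99449159e-01 -1.21467548e-02  3.08842308e-02  2.45464204e-04]
 [-1.11082157e-02 -7.54491508e-01 -6.56215796e-01  1.29680966e-01]
 [ 0.00000000e+00  0.00000000e+00  0.00000000e+00  1.00000000e+00]]
white [[0.73084097 0.07786825 0.1       ]]
blue [[ 0.74128068 -0.11257202  0.1       ]]
small [[0.64383996 0.16095828 0.05      ]]
```

View pics/s2.png

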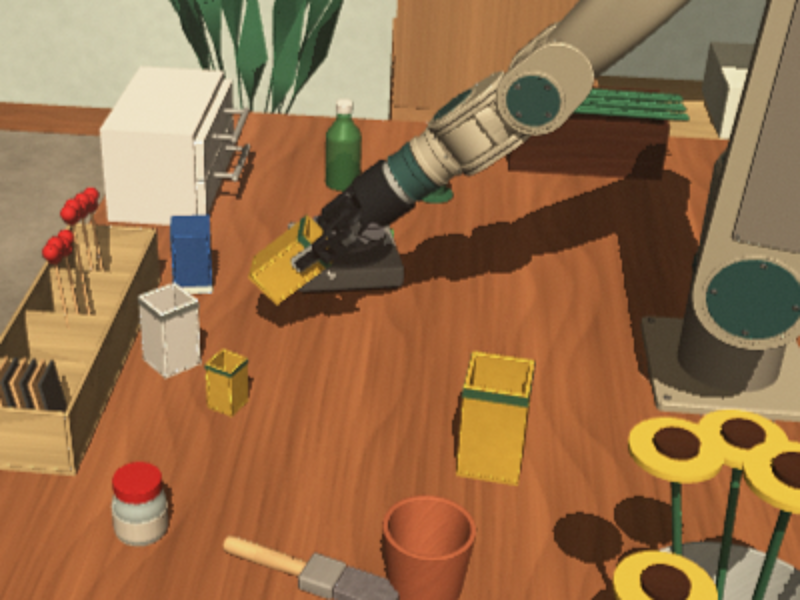

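Side view: the pot is held tilted, bottom outward, clear of the white pot, the blue pot and the cleaner. I lower it to the bench, release and back off along the tool axis.

>>> {"op": "jog_arm", "data": {"moves": [0,0,-0.03,0,0,0,1,0,0,-0.05,0,0,0,1,0,0,-0.062,0,-2,0,1,0,0,-0.066,0,-4,0,1,0,0,-0.066,0,-4,0,1]}}

```text
clock: 8.23
ee_pos: [0.5857, -0.0008, 0.063]
orientation: [-2.214, 0.009, -1.539]
wrist_force: [0.4, -0.3, -3.9]
width: 0.647
```

```bash
python3 -c "
from h import *
s=env.get_state();print(s['clock'],s['ee_pos'],s['qpos'],s['wrist_force'],pose(s)[:3,2])"
```

```text
8.2333 [ 0.58567165 -0.00075968  0.06296383] [-0.21129465  0.20818081 -1.07535753 -0.62536494  0.1990724   3.0011085 ] [ 0.36214843 -0.29318717 -3.94684273] [ 0.79971551  0.03072231 -0.59959256]
```

>>> {"op": "jog_arm", "data": {"moves": [0.003,0,-0.005,0,0,0,1,0.003,0,-0.005,0,0,0,1,0.003,0,-0.005,0,0,0,0,0.003,0,-0.005,0,0,0,0,0.003,0,-0.005,0,0,0,0,0.003,0,-0.005,0,0,0,0,0.003,0,-0.005,0,0,0,0,0.003,0,-0.005,0,0,0,0,0.003,0,-0.005,0,0,0,0,0,0,0.02,0,2,0,0,-0.01,0,0.05,0,9,0,0,-0.02,0,0.09,0,16,0,0,-0.03,0,0.13,0,23,0,0,-0.04,0,0.16,0,30,0,0,-0.04,0,0.18,0,37,0,0,-0.04,0,0.18,0,44,0,0,-0.04,0,0.18,0,51,0,0,-0.04,0,0.18,0,53,0,0,-0.04,0,0.18,0,53,0,0]}}

```text
clock: 9.82
ee_pos: [0.5463, -0.0006, 0.2484]
orientation: [-3.023, 0.028, -1.556]
wrist_force: [1.0, -0.7, -0.4]
width: 0.998
```

```bash
python3 - <<'E'
from h import *
cams.snapshot('wrist');cams.snapshot('wrist')
s=env.get_state(); T=pose(s); im=cams.snapshot('wrist')[:,:,::-1].copy(); cv2.imwrite('pics/w2.png',im); np.save('w2.npy',T)
print(s['clock'],s['ee_pos'],s['qpos'],T[:3,:3])
hsv=cv2.cvtColor(im,cv2.COLOR_BGR2HSV); m=cv2.inRange(hsv,(20,110,40),(45,255,255)); m=cv2.morphologyEx(m,cv2.MORPH_CLOSE,np.ones((5,5)))
cs,_=cv2.findContours(m,cv2.RETR_EXTERNAL,cv2.CHAIN_APPROX_NONE)
for c in cs:
    if cv2.contourArea(c)>400:
        print(cv2.boundingRect(c),cv2.minAreaRect((cast('wrist',c[:,0],.056,T)[:,:2]*1000).astype(np.float32)))
E
```

```text
9.9167 [ 0.54963947 -0.00099025  0.24309102] [-0.14471833  0.05884335 -0.26681114  1.13583521  0.04735853  2.98658037] [[ 0.01459085 -0.99329822  0.1146549 ]
 [-0.9994538  -0.01108781  0.03113145]
 [-0.02965154 -0.11504651 -0.99291746]]
(66, 449, 53, 31) ((319.24859619140625, 233.4925537109375), (33.07776641845703, 53.0637092590332), 2.2994511127471924)
(297, 168, 65, 102) ((566.9346923828125, 0.3677635192871094), (88.19966888427734, 55.572998046875), 2.0958151817321777)
(108, 95, 85, 63) ((640.4219360351562, 155.25604248046875), (64.52848815917969, 40.472320556640625), 66.54601287841797)
```

View pics/w2.png

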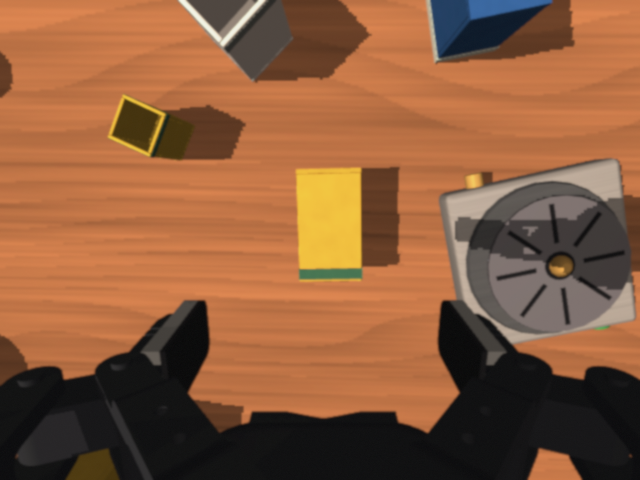

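Wrist view: the pot lies on its side at px (297–362, 168–281), with the green mouth band nearest the robot. The nozzle is at (561,266). Before regrasping, I check reach for the final pose.

```bash
cat > fk2.py <<'E'
from fk import *
D+=[([-.205611,.408768,-1.076517,-1.095024,.222354,3.05494],[.644462,-.002921,.098637]),
([-.204588,-.039087,-.983071,-.213083,.184458,2.9933],[.579186,.000245,.129681]),
([-.211295,.208181,-1.075358,-.625365,.199072,3.0],[.585672,-.00076,.062964]),
([-.144718,.058843,-.266811,1.135835,.047359,2.98658],[.549639,-.00099,.243091])]
D=[(np.array(q),np.array(p)) for q,p in D]
def fk(q,w):
    c0,L1,a1,L2,a2,L3,h,d,L4=w; p=q[1]-q[2]+q[3]; L=L3*np.cos(q[4])+L4
    r=c0+L1*np.cos(q[1]+a1)+L2*np.cos(q[1]-q[2]+a2)+L*np.cos(p); z=h-L1*np.sin(q[1]+a1)-L2*np.sin(q[1]-q[2]+a2)-L*np.sin(p)
    l=d+L3*np.sin(q[4]); C,S=np.cos(q[0]),np.sin(q[0]); return np.array([C*r-S*l,S*r+C*l,z])
w0=np.array([0,.4,-1.6,.4,0,.22,.2,.064,.08])
w=least_squares(lambda w:np.r_[np.concatenate([fk(q,w)-p for q,p in D]),(w-w0)*.002],w0).x
def adir(q):
    p=q[1]-q[2]+q[3]; v=np.array([np.cos(p)*np.cos(q[4]),np.sin(q[4]),-np.sin(p)*np.cos(q[4])]); C,S=np.cos(q[0]),np.sin(q[0])
    return np.array([C*v[0]-S*v[1],S*v[0]+C*v[1],v[2]])
lo=np.array([-3.12,-.85,-1.08,-1.95,-1.57]);hi=np.array([3.12,1.88,1.24,2.15,1.53])
def ik(P,yaw,down):
    a=np.array([np.cos(down)*np.cos(yaw),np.cos(down)*np.sin(yaw),-np.sin(down)]); best=None
    for q5 in(-.8,0,.8):
        s=least_squares(lambda q:np.r_[(fk(q,w)-P)*3,adir(q)-a],[np.arctan2(P[1],P[0])-q5,.2,-.8,-.5,q5],bounds=(lo,hi))
        if best is None or s.cost<best.cost: best=s
    return best
E
python3 - <<'E'
from fk2 import *
print(np.round(w,3)); print(np.round([(fk(q,w)-p)*1e3 for q,p in D],1).tolist()); print([np.round(adir(D[-1][0]),3)])
noz=cast('wrist',[561,266],.074,np.load('w2.npy'))[0]; print('nozzle',noz)
print('bottom/mouth',cast('wrist',[[330,172],[330,280]],.056,np.load('w2.npy')))
for down in(0,15,30,45):
  for yaw in(-70,-45,-20,10,25,40,55):
    y,d=np.radians([yaw,down]); G=np.array([.528,-.197,.128]); P=G+.019*np.array([np.cos(d)*np.cos(y),np.cos(d)*np.sin(y),-np.sin(d)])
    b=ik(P,y,d); print(down,yaw,'%.4f'%np.sqrt(2*b.cost),np.round(b.x,2).tolist())
E
```

```text
[-0.     0.548 -1.571  0.49  -0.03   0.291  0.23   0.064  0.102]
[[0.0, 0.0, -0.0], [-0.0, -0.0, -0.0], [0.0, 0.0, 0.0], [0.0, -0.0, 0.0], [0.0, 0.0, 0.0], [-0.0, 0.0, -0.0], [-0.0, 0.0, -0.0], [-0.0, -0.0, -0.0]]
[array([ 0.115,  0.031, -0.993])]
nozzle [ 0.53353429 -0.19317496  0.074     ]
bottom/mouth [[ 6.08115862e-01  2.15210955e-04  5.60000000e-02]
 [ 5.12542451e-01 -1.43898694e-03  5.60000000e-02]]
0 -70 0.0000 [-0.01, 0.79, -0.93, -1.72, -1.21]
0 -45 0.0621 [-0.17, 0.87, -1.08, -1.95, -0.64]
0 -20 0.2036 [-0.55, 0.88, -1.08, -1.95, 0.21]
0 10 0.0100 [-0.94, 0.86, -1.08, -1.95, 1.12]
0 25 0.0000 [-0.99, 0.8, -0.97, -1.76, 1.43]
0 40 0.0000 [-0.99, 0.86, -0.38, 1.9, 1.45]
0 55 0.0000 [-0.96, 0.92, -0.21, 2.02, 1.22]
15 -70 0.0000 [-0.03, 0.42, -0.91, -0.71, -1.11]
15 -45 0.0820 [-0.18, 0.43, -1.08, -1.15, -0.62]
15 -20 0.2104 [-0.55, 0.29, -1.08, -0.99, 0.2]
15 10 0.0090 [-0.91, 0.39, -1.08, -0.93, 1.03]
15 25 0.0000 [-0.97, 0.35, -0.88, -0.22, 1.26]
15 40 0.0000 [-0.97, 0.5, -0.54, 0.89, 1.29]
15 55 0.0000 [-0.95, 0.68, -0.29, 1.49, 1.15]
30 -70 0.0000 [-0.09, 0.23, -0.82, -0.11, -0.9]
30 -45 0.0000 [-0.26, 0.15, -1.05, -0.61, -0.45]
30 -20 0.0522 [-0.55, 0.08, -1.08, -0.59, 0.18]
30 10 0.0000 [-0.85, 0.14, -0.97, -0.27, 0.83]
30 25 0.0000 [-0.91, 0.21, -0.79, 0.19, 1.0]
30 40 0.0000 [-0.92, 0.35, -0.57, 0.74, 1.05]
30 55 0.0000 [-0.9, 0.49, -0.35, 1.18, 0.98]
45 -70 0.0000 [-0.17, 0.15, -0.71, 0.25, -0.66]
45 -45 0.0000 [-0.32, 0.03, -0.89, -0.08, -0.32]
45 -20 0.0000 [-0.54, -0.02, -0.95, -0.14, 0.13]
45 10 0.0000 [-0.76, 0.05, -0.83, 0.15, 0.6]
45 25 0.0000 [-0.81, 0.14, -0.7, 0.42, 0.73]
45 40 0.0000 [-0.83, 0.25, -0.54, 0.74, 0.78]
45 55 0.0000 [-0.82, 0.36, -0.38, 1.03, 0.76]
```

```bash
cat >> fk2.py <<'E'
def Rtool(yaw,down):  # camera-up frame: x lateral right, z=a
    a=np.array([np.cos(down)*np.cos(yaw),np.cos(down)*np.sin(yaw),-np.sin(down)]); x=np.array([np.sin(yaw),-np.cos(yaw),0])
    return np.c_[x,np.cross(a,x),a]
def delta(P,yaw,down):
    T=pose(); r=R.from_matrix(Rtool(yaw,down)@T[:3,:3].T).as_rotvec(degrees=True)
    b=ik(P,yaw,down); print('shift',np.round(P-T[:3,3],4),'turn',np.round(r,1),'err %.4f'%np.sqrt(2*b.cost),'q',np.round(b.x,2))
E
python3 - <<'E'
from fk2 import *
for g in(20,30,35):
    y=np.radians(1.5); d=np.radians(90+g); a=Rtool(y,d)[:,2]
    delta(np.array([.583,0,.030])+.019*a,y,d)
    delta(np.array([.583,0,.030])+.019*a-.1*a,y,d)
E
```

```text
shift [ 0.0293  0.0004 -0.2297] turn [-2.2 26.5  1. ] err 0.0000 q [-0.09  0.62 -0.06  1.24 -0.04]
shift [ 0.0635  0.0013 -0.1357] turn [-2.2 26.5  1. ] err 0.0000 q [-0.09  0.58  0.1   1.44 -0.04]
shift [ 0.0263  0.0004 -0.2283] turn [-2.4 36.5  1.2] err 0.0000 q [-0.08  0.73  0.09  1.45 -0.06]
shift [ 0.0763  0.0017 -0.1417] turn [-2.4 36.5  1.2] err 0.0000 q [-0.08  0.73  0.3   1.65 -0.05]
shift [ 0.0249  0.0003 -0.2274] turn [-2.5 41.5  1.3] err 0.0000 q [-0.08  0.79  0.16  1.55 -0.06]
shift [ 0.0822  0.0018 -0.1455] turn [-2.5 41.5  1.3] err 0.0000 q [-0.07  0.82  0.39  1.76 -0.06]
```

>>> {"op": "jog_arm", "data": {"moves": [0.02,0.001,-0.03,0,7,0,0,0.04,0.001,-0.06,-1,14,0.5,0,0.06,0.001,-0.09,-1.5,21,1,0,0.07,0.001,-0.12,-2.3,28,1.1,0,0.07,0.001,-0.139,-2.3,31.5,1.1,0,0.07,0.001,-0.139,-2.3,31.5,1.1,0,0.063,0.001,-0.155,-2.3,31.5,1.1,0,0.055,0.001,-0.172,-2.3,31.5,1.1,0,0.047,0,-0.189,-2.3,31.5,1.1,0,0.039,0,-0.206,-2.3,31.5,1.1,0,0.033,0,-0.219,-2.3,31.5,1.1,0,0.028,0,-0.229,-2.3,31.5,1.1,0,0.028,0,-0.229,-2.3,31.5,1.1,0]}}

```text
clock: 11.05
ee_pos: [0.5692, -0.0002, 0.0134]
orientation: [2.703, 0.001, -1.546]
wrist_force: [-0.4, 0.4, -0.1]
width: 0.994
```

>>> {"op": "jog_arm", "data": {"moves": [0,0,0,0,0,0,1,0,0,0,0,0,0,1,0,0,0,0,0,0,1,0,0,0,0,0,0,1,0,0,0,0,0,0,1,0,0,0,0,0,0,1,0,0,0,0,0,0,1,0,0,0.04,0,0,0,1,0,0,0.08,0,0,0,1,-0.02,0,0.12,0,0,0,1,-0.04,0,0.15,0,0,0,1,-0.06,0,0.18,0,0,0,1,-0.08,0,0.2,0,0,0,1,-0.08,0,0.2,0,0,0,1], "force": 80}}

```text
clock: 12.22
ee_pos: [0.4918, -0.0004, 0.2184]
orientation: [2.71, -0.001, -1.545]
wrist_force: [-0.1, 0.1, -3.4]
width: 0.645
```

```bash
python3 - <<'E'
from fk2 import *
s=env.get_state(); print(s['clock'],s['ee_pos'],s['qpos'],s['width'],s['wrist_force'])
N=np.array([.531,-.195]); d=np.radians(25)
for yaw in(10,20,30,40):
  y=np.radians(yaw)
  for z in(.25,.16,.133,.123):
    delta(np.r_[N,z]+.019*Rtool(y,d)[:,2],y,d)
E
```

```text
12.2167 [ 4.91773719e-01 -3.68096440e-04  2.18368918e-01] [-0.10053499  0.35727377 -0.02061362  1.62117541 -0.05328419  3.02706835] 0.6445360976107515 [-0.10054206  0.06932842 -3.39582297]
shift [ 0.0562 -0.1916  0.0236] turn [  9.  -89.3   6.7] err 0.0000 q [-0.86 -0.11 -0.91 -0.05  0.9 ]
shift [ 0.0562 -0.1916 -0.0664] turn [  9.  -89.3   6.7] err 0.0000 q [-0.86  0.11 -1.   -0.36  0.9 ]
shift [ 0.0562 -0.1916 -0.0934] turn [  9.  -89.3   6.7] err 0.0000 q [-0.86  0.19 -1.01 -0.46  0.9 ]
shift [ 0.0562 -0.1916 -0.1034] turn [  9.  -89.3   6.7] err 0.0000 q [-0.86  0.22 -1.02 -0.49  0.9 ]
shift [ 0.0554 -0.1887  0.0236] turn [ 16.8 -88.5  14.6] err 0.0000 q [-0.91 -0.03 -0.79  0.23  1.04]
shift [ 0.0554 -0.1887 -0.0664] turn [ 16.8 -88.5  14.6] err 0.0000 q [-0.91  0.15 -0.88 -0.04  1.04]
shift [ 0.0554 -0.1887 -0.0934] turn [ 16.8 -88.5  14.6] err 0.0000 q [-0.91  0.21 -0.89 -0.12  1.04]
shift [ 0.0554 -0.1887 -0.1034] turn [ 16.8 -88.5  14.6] err 0.0000 q [-0.91  0.24 -0.9  -0.15  1.04]
shift [ 0.0541 -0.186   0.0236] turn [ 24.6 -87.1  22.4] err 0.0000 q [-0.93  0.08 -0.64  0.61  1.12]
shift [ 0.0541 -0.186  -0.0664] turn [ 24.6 -87.1  22.4] err 0.0000 q [-0.93  0.23 -0.72  0.38  1.12]
shift [ 0.0541 -0.186  -0.0934] turn [ 24.6 -87.1  22.4] err 0.0000 q [-0.93  0.28 -0.74  0.31  1.12]
shift [ 0.0541 -0.186  -0.1034] turn [ 24.6 -87.1  22.4] err 0.0000 q [-0.93  0.3  -0.75  0.28  1.12]
shift [ 0.0524 -0.1836  0.0236] turn [ 32.3 -85.2  30.2] err 0.0000 q [-0.93  0.21 -0.48  1.01  1.13]
shift [ 0.0524 -0.1836 -0.0664] turn [ 32.3 -85.2  30.2] err 0.0000 q [-0.93  0.34 -0.55  0.81  1.13]
shift [ 0.0524 -0.1836 -0.0934] turn [ 32.3 -85.2  30.2] err 0.0000 q [-0.93  0.38 -0.57  0.75  1.13]
shift [ 0.0524 -0.1836 -0.1034] turn [ 32.3 -85.2  30.2] err 0.0000 q [-0.93  0.4  -0.57  0.73  1.13]
```

>>> {"op": "jog_arm", "data": {"moves": [0.004,-0.015,0.01,1.29,-6.8,1.12,1,0.008,-0.03,0.02,2.58,-13.6,2.24,1,0.013,-0.045,0.03,3.88,-20.4,3.37,1,0.017,-0.06,0.04,5.17,-27.2,4.5,1,0.021,-0.075,0.04,6.46,-34,5.6,1,0.025,-0.09,0.04,7.75,-40.8,6.7,1,0.03,-0.105,0.04,9.05,-47.6,7.85,1,0.034,-0.12,0.04,10.3,-54.5,9,1,0.038,-0.135,0.04,11.6,-61.3,10.1,1,0.042,-0.15,0.04,12.9,-68.1,11.2,1,0.047,-0.165,0.04,14.2,-74.9,12.3,1,0.051,-0.18,0.04,15.5,-81.7,13.5,1,0.055,-0.189,0.04,16.8,-88.5,14.6,1,0.055,-0.189,0.04,16.8,-88.5,14.6,1,0.055,-0.189,0.04,16.8,-88.5,14.6,1,0.055,-0.189,0.04,16.8,-88.5,14.6,1,0.055,-0.189,0.04,16.8,-88.5,14.6,1]}}

```text
clock: 13.63
ee_pos: [0.5485, -0.1892, 0.2545]
orientation: [-2.012, -0.001, -1.22]
wrist_force: [0.3, 0.2, -2.2]
width: 0.648
```

```bash
python3 - <<'E'
from fk2 import *
s=env.get_state(); T=pose(s); print(s['clock'],s['ee_pos'],s['qpos'],s['width'],s['wrist_force']); print(T[:3,:3])
print('G',T[:3,3]-.019*T[:3,2])
im=cams.snapshot('side'); cv2.imwrite('pics/s3.png',cv2.resize(im[100:325,200:500,::-1],None,fx=2.6,fy=2.6))
im=cams.snapshot('top'); cv2.imwrite('pics/t3.png',im[:,:,::-1])
E
```

```text
13.6333 [ 0.54848143 -0.18918746  0.2544576 ] [-0.9058414  -0.05065962 -0.77237817  0.26855202  1.03499622  2.22089879] 0.6476766193509607 [ 0.30499999  0.17706371 -2.24541581]
[[ 0.34365439 -0.40045571  0.84943327]
 [-0.93909514 -0.14789691  0.31020448]
 [ 0.0014054  -0.90430179 -0.42689144]]
G [ 0.5323422  -0.19508135  0.26256853]
```

View pics/s3.png

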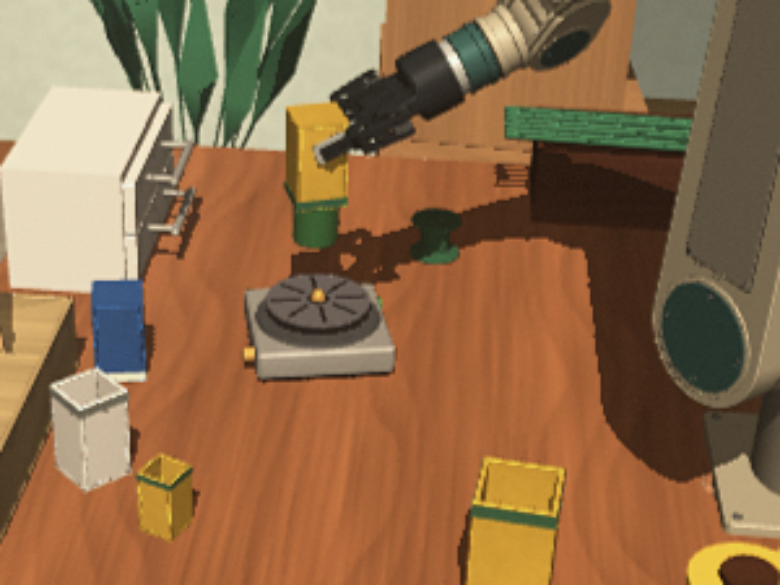

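Side view: the yellow pot hangs mouth-down (green band at the bottom, crop ≈(316,195)) above the nozzle (318,295). The grip centre is at (0.532,-0.195), which matches the nozzle axis within a few mm. I lower it to just above the plate.

>>> {"op": "jog_arm", "data": {"moves": [-0.001,0,-0.03,0,0,0,1,-0.001,0,-0.06,0,0,0,1,-0.001,0,-0.09,0,0,0,1,-0.001,0,-0.105,0,0,0,1,-0.001,0,-0.115,0,0,0,1,-0.001,0,-0.115,0,0,0,1], "force": 100}}

```text
clock: 14.23
ee_pos: [0.5466, -0.1881, 0.1366]
orientation: [-2.013, 0.003, -1.22]
wrist_force: [-0.1, 0.1, -2.8]
width: 0.643
```

```bash
python3 - <<'E'
from h import *
s=env.get_state(); T=pose(s); print(s['clock'],s['ee_pos'],s['qpos'],s['width'],s['wrist_force'],'G',T[:3,3]-.019*T[:3,2])
im=cams.snapshot('side'); a=cv2.resize(im[160:260,250:400,::-1],None,fx=5,fy=5,interpolation=cv2.INTER_CUBIC); cv2.imwrite('pics/s4.png',a)
E
```

```text
14.2333 [ 0.54656668 -0.18810341  0.1366038 ] [-0.90795675  0.18095502 -0.88416774 -0.06724701  1.03626148  2.21770361] 0.6428541951475983 [-0.06561297  0.07457875 -2.84018548] G [ 0.53045031 -0.19402827  0.14473759]
```

View pics/s4.png

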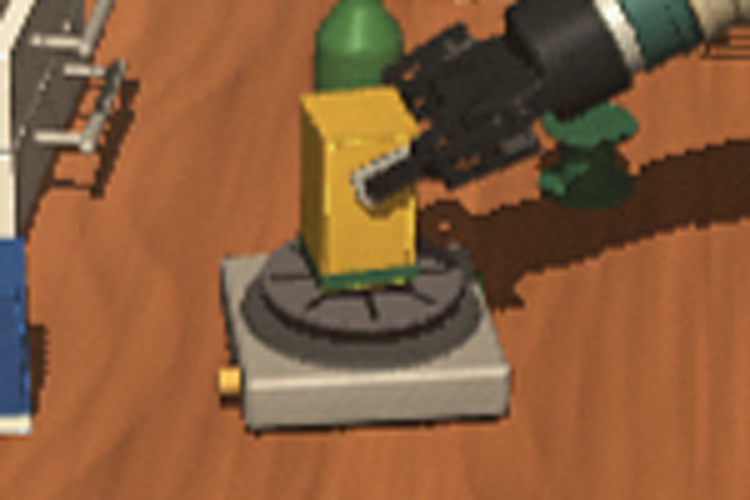

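View: the pot sits centred over the plate (rim at ≈(367,280), plate centre ≈(365,290)) and hides the nozzle. Now I go down in small steps, watching the force.

>>> {"op": "jog_arm", "data": {"moves": [0,0,-0.004,0,0,0,1,0,0,-0.008,0,0,0,1,0,0,-0.01,0,0,0,1,0,0,-0.01,0,0,0,1,0,0,-0.01,0,0,0,1]}}

```text
clock: 14.7
ee_pos: [0.5469, -0.1895, 0.1288]
orientation: [-2.011, -0.001, -1.221]
wrist_force: [0.7, -0.2, -2.5]
width: 0.643
```

>>> {"op": "jog_arm", "data": {"moves": [0,0,-0.002,0,0,0,1,0,0,-0.004,0,0,0,1,0,0,-0.004,0,0,0,1,0,0,-0.004,0,0,0,1]}}

```text
clock: 15.03
ee_pos: [0.5473, -0.1898, 0.1256]
orientation: [-2.009, -0.001, -1.22]
wrist_force: [-3.8, -1.6, 3.2]
width: 0.646
```

>>> {"op": "jog_arm", "data": {"moves": [0,0,-0.002,0,0,0,1,0,0,-0.004,0,0,0,1,0,0,-0.004,0,0,0,1,0,0,-0.004,0,0,0,1]}}

```text
clock: 15.37
ee_pos: [0.5473, -0.1898, 0.1215]
orientation: [-2.009, -0.001, -1.22]
wrist_force: [-3.5, -1.2, 5.4]
width: 0.643
```

>>> {"op": "jog_arm", "data": {"moves": [0,0,-0.002,0,0,0,1,0,0,-0.004,0,0,0,1,0,0,-0.006,0,0,0,1,0,0,-0.006,0,0,0,1,0,0,-0.006,0,0,0,1,0,0,-0.006,0,0,0,1]}}

```text
clock: 15.87
ee_pos: [0.5474, -0.1898, 0.116]
orientation: [-2.008, -0.001, -1.22]
wrist_force: [-7.1, -1.8, 8.8]
width: 0.644
```

```bash
python3 - <<'E'
from h import *
for _ in range(6): cams.snapshot('side'); s=env.get_state(); print(s['ee_pos'],s['wrist_force'])
T=pose(s); print(s['clock'],s['width'],np.abs(s['joint_vel']).max(),'G',T[:3,3]-.019*T[:3,2])
im=cams.snapshot('side'); a=cv2.resize(im[160:260,250:400,::-1],None,fx=5,fy=5,interpolation=cv2.INTER_CUBIC); cv2.imwrite('pics/s5.png',a)
# plate rim height from the side view: expected rows of plate front edge at 0/6/10/14 mm press
for dz in(0,.006,.010,.014): 
    p=proj('side',[[.531,-.195+.06,.064-dz]])[0]; print(dz,(p-[250,160])*5)
E
```

```text
[ 0.54737555 -0.18975358  0.11600668] [-6.14863132 -0.23620623  8.58627018]
[ 0.547367   -0.1897601   0.11601793] [-6.31635766 -1.58044312  8.68903546]
[ 0.54734064 -0.18976835  0.11600111] [-4.97972937 -1.2038558   8.20524937]
[ 0.5473639  -0.18977099  0.11602579] [-7.30880362 -1.95933669  9.54755462]
[ 0.54737029 -0.18977243  0.1160269 ] [-5.98452099 -1.71724665  9.11396022]
[ 0.54736891 -0.1897517   0.11604827] [-5.67501221 -1.52751459  7.9419757 ]
16.1667 0.6404286823892359 0.0011814309683576565 G [ 0.53119719 -0.19565813  0.12408502]
0 [346.87579402 327.2927616 ]
0.006 [346.67607946 336.30959605]
0.01 [346.54331767 342.30360566]
0.014 [346.41085967 348.28389973]
```

View pics/s5.png

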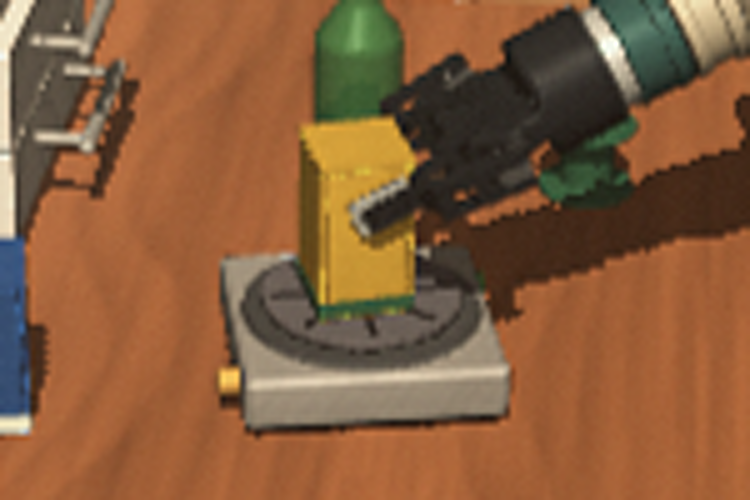

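```bash
python3 - <<'E'
from h import *
y=np.radians(20); c=np.array([.531,-.195])
for sx,sy in((1,1),(-1,1),(1,-1)):
    o=np.array([np.cos(y)*sx-np.sin(y)*sy,np.sin(y)*sx+np.cos(y)*sy])*.028
    print([((proj('side',[[*(c+o),z]])[0]-[250,160])*5).round(0).tolist() for z in(.054,.154)])
a=cv2.imread('pics/s4.png');b=cv2.imread('pics/s5.png')
for n,i in(('before',a),('now',b)):
    print(n,i[300:372:3,345:349].mean((1,2)).round().astype(int).tolist())
E
```

```text
[[322.0, 320.0], [325.0, 167.0]]
[[415.0, 310.0], [420.0, 157.0]]
[[300.0, 274.0], [302.0, 124.0]]
before [87, 102, 96, 96, 98, 96, 94, 92, 90, 83, 62, 39, 30, 33, 48, 65, 75, 71, 70, 71, 72, 79, 89, 115]
now [103, 80, 64, 67, 85, 104, 111, 100, 96, 98, 96, 95, 98, 102, 101, 91, 77, 68, 65, 71, 73, 80, 90, 115]
```

```bash
python3 -c "
from h import *
print(order.close_job()); s=env.get_state(); print(s['clock'],s['ee_pos'],s['wrist_force'],s['width'])"
```

```text
the job is handed in; nothing more can be done
None
the job is handed in; nothing more can be done
```

I turned the yellow 56 mm pot upside down, set it over the brass nozzle and pushed the plate down about 10 mm. I handed the job in at about 16 s, still gripping and pressing. No verdict was reported.

To turn it, I gripped the pot from above and tipped it onto its side with the mouth towards the robot. I then regripped it near the bottom with a leaning tool and swung it mouth-down.

| Last check | Result | Required |
|---|---|---|
| Plate travel | 11 mm from the plate edge in the side view, about 11 mm from the force, about 9 mm from the tool height | 6 to 14 mm |
| Force through the pot | about 11 N (wrist +8.7 N, plus about 2.7 N weight offset) | above 4 N |
| Grip centre | (0.531, -0.196) | within 22 mm of the nozzle axis |
| Pot tilt | about 2° | under 8° |
| Arm motion | standing still | pot at rest |

- **Disagreements:** the three plate figures differ by about 2 mm. The two camera readings of the nozzle differ by about 6 mm: (0.528, -0.196) from the top view and (0.534, -0.193) from the wrist view. Both are well inside tolerance.
- **Sideways force:** about 6 N acted on the wrist while pressing.
- **Bystanders:** none looked shifted in the side views. I did not measure their positions again at the end.

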